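# Load the shoe-shine carrier

## Task

Pack the wooden carrier for a shoe-shine round: take the three white cream bottles out of the sloping display stand and stand them upright, caps up, one in each small cell, and lay the smaller of the two brushes flat, bristles up, in the carrier's wide bay. Set the things down gently, do not drop them, and leave the large brush, the pincers and the tack tin where they are.

Things in the scene. Friction and masses are not known exactly. Their poses are not given: they have to be found in the camera images.
- stand: fixed wooden stand, footprint 120 x 220 mm, z up; origin under its middle, on the table. Three pockets 72 mm apart along its y hold a bottle each, leaning 30 degrees towards its +x side (away from the robot): pull out along the bottle. A back board under each bottle reaches 50 mm up from its foot, blocks 24 mm and a front lip 8 mm; the upper half is clear (34 mm between bottles).
- carrier: fixed open wooden carrier 170 (x) x 174 (y) x 51 mm high; origin under the middle of its bottom, on the table; z up. Walls 6 mm thick, floor 6 mm thick. Along its far (+x) side a row of three square cells, along its near (-x) side one wide bay. Small wooden grips stick out 12 mm at both ends.
- cell0 (a point): centre of the floor of the -y end cell of the carrier, 6 mm above the table. The cell is 50 x 50 mm inside and 45 mm deep; neighbouring cells are 56 mm apart along the carrier's y. Axes as the carrier's.
- cell1 (a point): centre of the floor of the middle cell of the carrier, 6 mm above the table. The cell is 50 x 50 mm inside and 45 mm deep; neighbouring cells are 56 mm apart along the carrier's y. Axes as the carrier's.
- cell2 (a point): centre of the floor of the +y end cell of the carrier, 6 mm above the table. The cell is 50 x 50 mm inside and 45 mm deep; neighbouring cells are 56 mm apart along the carrier's y. Axes as the carrier's.
- bay (a point): centre of the floor of the wide bay of the carrier, 6 mm above the table. The bay is 102 mm (x) by 162 mm (y) inside and 45 mm deep; axes as the carrier's, y along the bay.
- bottle0_mid (a point): white cream bottle with a white cap, a smooth cylinder 38 mm across and 104 mm long over the cap, about 0.05 kg. The point is its centre, half-way along, on its axis; its z axis runs along the bottle towards the cap. At the start it leans 30 degrees from vertical in the stand, cap up and away from the robot.
- bottle1_mid (a point): white cream bottle with a white cap, a smooth cylinder 38 mm across and 104 mm long over the cap, about 0.05 kg. The point is its centre, half-way along, on its axis; its z axis runs along the bottle towards the cap. At the start it leans 30 degrees from vertical in the stand, cap up and away from the robot.
- bottle2_mid (a point): white cream bottle with a white cap, a smooth cylinder 38 mm across and 104 mm long over the cap, about 0.05 kg. The point is its centre, half-way along, on its axis; its z axis runs along the bottle towards the cap. At the start it leans 30 degrees from vertical in the stand, cap up and away from the robot.
- bottle0: the same bottle as bottle0_mid (its origin lies on its side surface; use bottle0_mid)
- bottle1: the same bottle as bottle1_mid (its origin lies on its side surface; use bottle1_mid)
- bottle2: the same bottle as bottle2_mid (its origin lies on its side surface; use bottle2_mid)
- small_brush_mid (a point): small brush: brown wooden block, brown bristles up, 49 x 109 x 36 mm (0.06 kg), lying on the table at the start. The point is at its middle, 16 mm above its underside; y along its length, z up out of the bristles. The block is 36 mm wide (x), 98 mm long, 15 mm high; the firm bristles above it are 28 mm wide, up to 33 mm high. Take it across its width.
- small_brush: the same small brush as small_brush_mid; origin at the middle of its underside
- large_brush: the large brush, brown wooden block with long brown bristles up, 88 x 147 x 66 mm; origin at the middle of its underside, y along its length. Leave it where it lies.
- pincers: dark forged pincers 71 x 140 x 14 mm lying flat; origin at the middle of the underside. Leave it where it lies.
- tack_tin: shallow green tin of tacks, 68 mm across, 20 mm high; origin at the middle of its underside. Leave it where it lies.
Not all that is in view belongs to the job. What is shaped like the bottle0 but purple is not meant.

How it is judged:
At the end, for the whole second after the job is handed in: Each cell holds one bottle on its floor, cap up (within 8 degrees; centre within 15 mm of the cell centre, 46 to 58 mm over its floor); the small brush lies in the bay, bristles up (within 8 degrees; point under 22 mm over the floor, within 45 mm of the bay centre in x and y); all at rest (((horizontal distance between bottle0_mid and cell0 below 0.015 m and angle between bottle0_mid's own z axis and vertical below 0.14 rad and z of bottle0_mid in the frame of cell0 between 0.046 and 0.058 m) or (horizontal distance between bottle1_mid and cell0 below 0.015 m and angle between bottle1_mid's own z axis and vertical below 0.14 rad and z of bottle1_mid in the frame of cell0 between 0.046 and 0.058 m) or (horizontal distance between bottle2_mid and cell0 below 0.015 m and angle between bottle2_mid's own z axis and vertical below 0.14 rad and z of bottle2_mid in the frame of cell0 between 0.046 and 0.058 m)) and ((horizontal distance between bottle0_mid and cell1 below 0.015 m and angle between bottle0_mid's own z axis and vertical below 0.14 rad and z of bottle0_mid in the frame of cell1 between 0.046 and 0.058 m) or (horizontal distance between bottle1_mid and cell1 below 0.015 m and angle between bottle1_mid's own z axis and vertical below 0.14 rad and z of bottle1_mid in the frame of cell1 between 0.046 and 0.058 m) or (horizontal distance between bottle2_mid and cell1 below 0.015 m and angle between bottle2_mid's own z axis and vertical below 0.14 rad and z of bottle2_mid in the frame of cell1 between 0.046 and 0.058 m)) and ((horizontal distance between bottle0_mid and cell2 below 0.015 m and angle between bottle0_mid's own z axis and vertical below 0.14 rad and z of bottle0_mid in the frame of cell2 between 0.046 and 0.058 m) or (horizontal distance between bottle1_mid and cell2 below 0.015 m and angle between bottle1_mid's own z axis and vertical below 0.14 rad and z of bottle1_mid in the frame of cell2 between 0.046 and 0.058 m) or (horizontal distance between bottle2_mid and cell2 below 0.015 m and angle between bottle2_mid's own z axis and vertical below 0.14 rad and z of bottle2_mid in the frame of cell2 between 0.046 and 0.058 m)) and x of small_brush_mid in the frame of bay between -0.045 and 0.045 m and y of small_brush_mid in the frame of bay between -0.045 and 0.045 m and z of small_brush_mid in the frame of bay below 0.022 m and angle between small_brush_mid's own z axis and vertical below 0.14 rad and linear speed of each of bottle0, bottle1, bottle2, small_brush below 0.05 m/s); the robot touches nothing.
It fails at once if the large brush is pushed or carried away (more than 20 mm) (distance of large_brush from where it was at the start of the episode above 0.02 m).
It fails at once if the pincers is pushed or carried away (more than 20 mm) (distance of pincers from where it was at the start of the episode above 0.02 m).
It fails at once if the tack tin is pushed or carried away (more than 20 mm) (distance of tack_tin from where it was at the start of the episode above 0.02 m).
It fails at once if a bottle or the small brush is dropped (falls faster than 0.8 m/s, about 3 cm, with no finger on it) ((linear speed of bottle0 above 0.8 m/s and contact force between the fingers and bottle0 below 0.02 N) or (linear speed of bottle1 above 0.8 m/s and contact force between the fingers and bottle1 below 0.02 N) or (linear speed of bottle2 above 0.8 m/s and contact force between the fingers and bottle2 below 0.02 N) or (linear speed of small_brush above 0.8 m/s and contact force between the fingers and small_brush below 0.02 N)).
It also fails if it takes over 72 s, if anything falls off the work surface, if the arm or the gripper's body presses on something with over 40 N, if the wrist force passes 120 N, or if a joint passes its speed limit or range.

## Robot

A 6-joint arm with a two-finger parallel gripper is mounted at the origin on a cart in front of the work surface, level with it; the furniture and walls round the work are solid. World frame = base frame: x ahead of the robot, y to its left, z up, the work surface at z = 0. Lengths are in m, angles in rad, forces in N, time in s.
With the tool pointing down it reaches from about 0.4 to 0.825 m from the base axis. Payload 7 kg.
Tool frame: the origin (TCP) lies on the centre line of the jaws, within the pads' length; the fingertips stand 25 mm ahead of it and the grasp point (between the pads) lies 6 mm ahead of it; z points along the fingers, y is the line along which they close (so a half turn about z gives the same grasp; the last joint's range is limited). The gripper opens to 85 mm and grips with 20 to 120 N. Pads are 22 mm wide; open, the fingers measure 114 mm over their backs; the gripper's body (76 mm by 85 mm) begins 54 mm behind the grasp point. The pads swing forward as they close: fully open they stand 13 mm farther back than shut.
Start: joints at [-1.058, 0.359, 0.012, 0, -1.224, -0.288], TCP at [0.15, -0.658, 0.256] pointing down, gripper open.
Joint ranges: [-3.07, 3.07], [-1.43, 2.12], [-1.02, 1.25], [-3.03, 1.67], [-3.05, -0], [-3.03, 3.03]. Speed limits (rad/s): [2.39, 2.39, 3.01, 3.14, 3.14, 3.14].

## Interface

Orientations are given as a unit quaternion [x, y, z, w].
In Python, from station import manip gives the robot as it stands. The module is installed in compiled form; this text tells all that it offers.
- The arm moves only by the tool apply_moves, never from a script. Its argument "series" is a list that holds one entry, the list of rows, each a list of 4 numbers: the shift along the tool's x, y, z in m, then the turn about the tool's z in degrees. In form: [[[x, y, z, spin], ...]]. A call has 1 to 20 rows; each row shifts and turns the commanded pose from where the row before left it, along the tool's axes as they then stand; what a row does not reach is not made up. A row lasts 1/12 s, in which the tool goes at most 41.7 mm and 7.16 degrees, less where a joint would pass 70% of its speed; a pose out of reach is approached as far as the arm can. A call is refused whole if a number of a shift passes 0.0417 or a number of a turn 7.16, either way. A call with a gripper value outside its range is refused whole. "jaw" is the opening, from 0 (shut) to 1 (fully open), set as the call begins (left out, the last holds). The fingers move at their own pace and stop on an object; "force" is the grip in N (left out, the last holds). Time passes only in rows, so rows that do not move let the fingers close. It gives the time, the measured TCP pose, the force, the opening and the grip force at its end, in the units of the state.
- manip.get_state(): the state, without advancing time (a new reading comes with each control period).
- manip.read_camera(name): name is "scene" or "top" or "wrist"; returns a dict with "image" (420x560x3 uint8, red, green, blue), "fovy" (degrees; the focal length in pixels is half the picture's height over the tangent of half this angle, whatever the lens; pixels are square), "cx", "cy" (the principal point, pixels), "xyz" and "orientation" of the camera in the world. Camera axes: x right, y up, looking along -z (the intrinsics and any distortion apply to the point x, -y, -z); pixel columns grow to the right and rows downward; lengths in m; the calibration is good to about 2 mm. A picture is of the moment at which its call begins. There is no depth.
- manip.job_done(): hands the job in; it is judged then, once.
Trained networks look in a picture, given as the dict that the camera call returned (one of the last four; its "shot" number tells which), for a name from the list of things; names that differ only in an ending like _2 or _b are one class to them, and where a whole thing is asked for, a point or a joint stands for the part that bears it (a point fixed in the world has none). Each returns a list of dicts, best first, with "p" (0 to 1); they miss things now and then, are a little off and sometimes report something else, mostly with a low value. They report only what shows in the picture. A call takes as long as a camera call. They do not tell look-alikes from the thing itself.
- manip.boxes_of(picture, thing): "location" ([x, y, z] in m, in world coordinates, good to about 4 mm: the middle of the surface that is visible of it).
- manip.mark_of(picture, thing): "location" ([x, y, z] in m, in world coordinates, good to about 4 mm: a listed point, or the origin of a listed thing).
The state is a dict: "clock": time; "joint_positions": joint angles; "qvel": joint speeds; "joint_efforts": joint torques, N m; "eef_pos": TCP position; "tool_rot": TCP orientation; "ft_force": force on the tool from outside, world axes, zero at the start; "wrist_torque": the same for the moment, N m; "opening": finger opening in m; "grip_force": force on a finger pad.
Only numpy, scipy, OpenCV 4.12 (cv2) and the standard library are available. Lean on these libraries where they do the work, as an engineer would, in place of code of your own. Each camera call takes 0.05 s, during which the arm holds its last target. There are 200 camera calls.

## Working session

There is one attempt and no reset: what is moved stays moved. The work goes in short steps, Python scripts to look and compute and a tool call to move; the robot and the scene stay as the last step left them, time stands still between calls to the robot, and variables do not carry over. Pictures are saved under pics/ and viewed, at most 11 in all, crops included, and the job is handed in when it is done.

Besides the shell and the picture viewer there is one more tool, called after ">>>" as a command line: name --argument value ..., lists and objects as JSON in quotes. apply_moves: Moves the arm, as the interface text tells. Its arguments: {"type":"object","properties":{"series":{"type":"array"},"jaw":{"type":"number"},"force":{"type":"number"}},"required":["series"]}

```bash
mkdir -p pics; cat > h.py <<'E'
import numpy as np, cv2
from station import manip
from scipy.spatial.transform import Rotation as R
def save(d,n): cv2.imwrite('pics/'+n,d['image'][:,:,::-1])
def proj(d,p):
    f=210/np.tan(np.radians(d['fovy'])/2); q=R.from_quat(d['orientation']).inv().apply(np.array(p)-d['xyz'])
    return np.array([d['cx']+f*q[0]/-q[2], d['cy']-f*q[1]/-q[2]])
def ray(d,u,v,z):
    f=210/np.tan(np.radians(d['fovy'])/2); r=R.from_quat(d['orientation']).apply([(u-d['cx'])/f,-(v-d['cy'])/f,-1]); c=np.array(d['xyz']); return c+r*(z-c[2])/r[2]
E
python3 - <<'E'
from h import *
ims=[]
for c in ['top','scene']:
    d=manip.read_camera(c); ims.append(d)
    print(c,d['xyz'],d['orientation'],d['fovy'],d['cx'],d['cy'],[k for k in d])
    save(d,c+'0.png')
    for t in ['stand','carrier','cell0','cell1','cell2','bay','bottle0_mid','small_brush_mid','small_brush','large_brush','pincers','tack_tin']:
        for r in manip.mark_of(d,t)[:5]: print(t,round(r['p'],2),np.round(r['location'],3),np.round(proj(d,r['location'])), {k:v for k,v in r.items() if k not in('p','location')})
print(manip.get_state())
E
```

```text
top [0.41918264 0.28331229 1.1019461 ] [ 0.04824166 -0.04986436 -0.69942694  0.71132851] 45.9057986308794 280.8843852300375 200.9412220290664 ['image', 'fovy', 'cx', 'cy', 'xyz', 'orientation', 'shot']
stand 0.89 [ 0.502  0.354 -0.003] [248. 232.] {}
carrier 0.8 [ 0.453  0.052 -0.002] [384. 256.] {}
carrier 0.55 [0.649 0.168 0.015] [332. 167.] {}
carrier 0.52 [0.507 0.064 0.004] [379. 232.] {}
cell0 0.96 [0.494 0.119 0.004] [354. 238.] {}
cell0 0.91 [0.508 0.064 0.005] [379. 232.] {}
cell0 0.73 [0.514 0.016 0.006] [401. 229.] {}
cell1 0.96 [0.494 0.119 0.004] [354. 238.] {}
cell1 0.91 [0.508 0.064 0.005] [379. 232.] {}
cell1 0.73 [0.514 0.016 0.006] [401. 229.] {}
cell2 0.96 [0.494 0.119 0.004] [354. 238.] {}
cell2 0.91 [0.508 0.064 0.005] [379. 232.] {}
cell2 0.73 [0.514 0.016 0.006] [401. 229.] {}
bay 0.82 [0.429 0.047 0.006] [387. 268.] {}
bay 0.72 [0.649 0.169 0.001] [332. 168.] {}
bottle0_mid 0.86 [0.61  0.594 0.016] [141. 181.] {}
bottle0_mid 0.8 [0.564 0.299 0.077] [273. 200.] {}
small_brush_mid 0.56 [0.649 0.17  0.015] [332. 167.] {}
small_brush 0.9 [ 0.653  0.169 -0.002] [33
[... 1448 characters left out ...]
.3, 'joint_positions': array([-1.05794252e+00,  3.58629237e-01,  1.19386749e-02,  4.55634806e-06,
       -1.22410410e+00, -2.88122205e-01]), 'qvel': array([ 0.0001457 , -0.00022113,  0.00029366, -0.00153441, -0.00041833,
       -0.00279295]), 'joint_efforts': array([ 5.87427512e-04, -5.82989359e+01,  2.93667430e+01,  6.94162577e+00,
       -4.68858070e-04,  5.17687909e-06]), 'eef_pos': array([ 0.15042039, -0.65802406,  0.25630101]), 'tool_rot': array([-1.12130264e-01,  9.93693516e-01, -1.60037816e-06, -1.64919059e-06]), 'ft_force': array([-0.60290395, -0.77865212,  0.80968299]), 'wrist_torque': array([ 0.02008911, -0.04067763, -0.01073777]), 'grip_force': 0.0, 'opening': 0.08533160332533579}
```

View pics/top0.png

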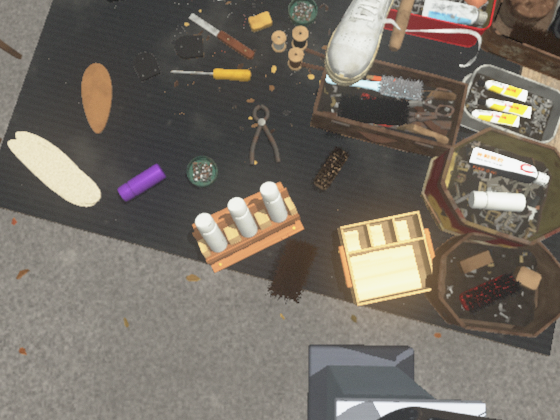

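View pics/scene0.png

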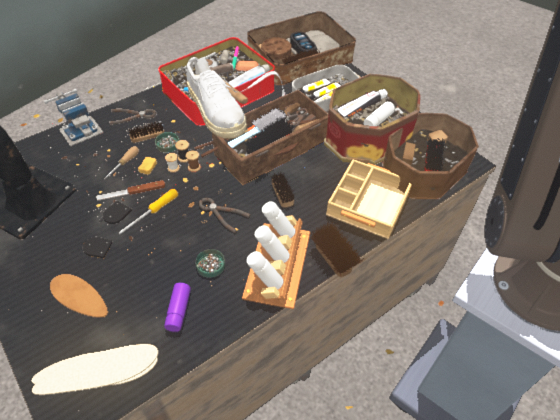

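The table shows three white bottles in the stand, at top px (210,232), (243,217) and (273,202). Lookalikes for the bottles are the purple bottle at (141,183) and a white tube in the octagonal box at (498,201). The small brush is at (330,168). It could be confused with the large brush at (293,270), the dark brush in the tray at (375,108) and the brush in the right-hand box at (490,290). By the description I take the bottles in the stand and the free-lying brush at (330,168).

```bash
cat >> h.py <<'E'
def tgt(x,y,z,head):
    """print total tool-axis shift (at the final heading) and spin to reach world target; head = heading of tool y, deg (mod 180)"""
    s=manip.get_state(); M=R.from_quat(s['tool_rot']).as_matrix(); h=np.degrees(np.arctan2(M[1,1],M[0,1]))
    dh=(head-h+90)%180-90; e=np.array([x,y,z])-s['eef_pos']
    M2=R.from_euler('z',dh,degrees=True).as_matrix()@M
    print('head',round(h,1),'spin',round(-dh,1),'shift before spin',np.round(M.T@e,4),'after',np.round(M2.T@e,4),'eef',np.round(s['eef_pos'],4),'t',round(s['clock'],2))
def cyl(m,a,lo,hi,r=.019):
    a=np.array(a)/np.linalg.norm(a); u=np.cross(a,[0,1,.1]); u/=np.linalg.norm(u); v=np.cross(a,u); t=np.linspace(0,2*np.pi,24)
    return np.concatenate([m+a*k+r*(np.outer(np.cos(t),u)+np.outer(np.sin(t),v)) for k in (lo,hi)])
def hull(d,P,shape):
    m=np.zeros(shape,np.uint8); px=np.array([proj(d,p) for p in P])
    cv2.fillConvexPoly(m,cv2.convexHull(np.round(px*16).astype(np.int32)),1,cv2.LINE_8,4); return m>0
E
python3 - <<'E'
from h import *
from scipy.optimize import minimize
D=[];W=[]
for c,box in [('top',(190,175,295,255)),('scene',(240,195,310,300))]:
    d=manip.read_camera(c); D.append(d); hsv=cv2.cvtColor(d['image'],cv2.COLOR_RGB2HSV)
    w=(hsv[:,:,1]<50)&(hsv[:,:,2]>95); m=np.zeros_like(w); x0,y0,x1,y1=box; m[y0:y1,x0:x1]=w[y0:y1,x0:x1]; W.append(m)
def cost(p,full=False):
    x,y,z,yaw=p; tot=0
    ax=np.array([np.cos(yaw)*.5,np.sin(yaw)*.5,.866]); ey=np.array([-np.sin(yaw),np.cos(yaw),0])
    for d,w in zip(D,W):
        F=np.zeros_like(w);U=F.copy()
        for k in(-1,0,1):
            m=np.array([x,y,z])+ey*.072*k; F|=hull(d,cyl(m,ax,-.052,.052),w.shape); U|=hull(d,cyl(m,ax,-.0,.052),w.shape)
        tot+=(w&~F).sum()+(U&~w).sum()
        if full: d['o']=d['image'].copy(); d['o'][F&~w]=[255,0,0]; d['o'][w&~F]=[0,255,0]
    return tot
e=np.array([.563,.298,.077])
best=min((minimize(cost,[e[0]-.072*np.sin(y)*1,e[1]+.072*np.cos(y),.077,y],method='Nelder-Mead',options=dict(initial_simplex=[np.array([e[0]-.072*np.sin(y),e[1]+.072*np.cos(y),.077,y])+dv for dv in np.vstack([np.zeros(4),np.diag([.01,.01,.008,.1])])],maxiter=250)) for y in (.25,.5)),key=lambda r:r.fun)
print(best.x,best.fun,[w.sum() for w in W]); cost(best.x,True)
x,y,z,yaw=best.x
for k in(-1,0,1): print(k,np.round([x-.072*k*np.sin(yaw),y+.072*k*np.cos(yaw),z],4))
d=D[0]; a=cv2.resize(d['o'][130:310,180:450],None,fx=2,fy=2); b=cv2.resize(D[1]['o'][160:310,225:420],None,fx=2,fy=2)
# brush mask
g=d['image'][145:195,305:358].max(2); 
hs=cv2.cvtColor(d['image'],cv2.COLOR_RGB2HSV)
cv=np.zeros((max(len(a),len(b)),a.shape[1]+b.shape[1],3),np.uint8); cv[:len(a),:a.shape[1]]=a; cv[:len(b),a.shape[1]:]=b
big=cv2.resize(d['image'][140:200,300:362],None,fx=4,fy=4,interpolation=cv2.INTER_CUBIC)
out=np.zeros((600,800,3),np.uint8); s=800/cv.shape[1]; q=cv2.resize(cv,None,fx=s,fy=s); out[:len(q),:q.shape[1]]=q[:,:800]; out[355:595,:248]=big[:240]
cv2.imwrite('pics/fit.png',out[:,:,::-1])
tgt(.62,.31,.25,90+np.degrees(yaw))
E
```

```text
[0.52844678 0.36258721 0.07585302 0.47856737] 428.0 [np.int64(2318), np.int64(2047)]
-1 [0.5616 0.2987 0.0759]
0 [0.5284 0.3626 0.0759]
1 [0.4953 0.4265 0.0759]
head 102.9 spin -14.5 shift before spin [-0.6736  0.8389  0.0063] after [-0.8625  0.643   0.0063] eef [ 0.1505 -0.658   0.2563] t 1.4
```

View pics/fit.png

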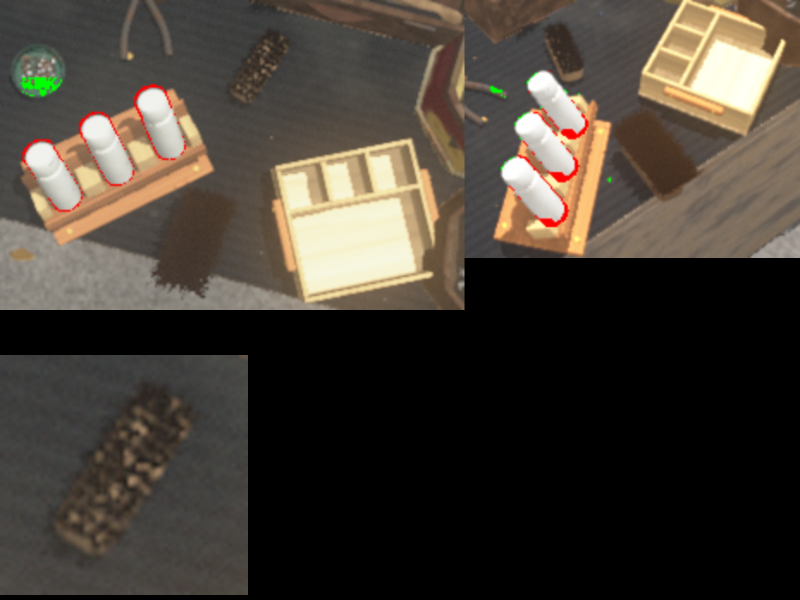

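The fit is good: the red edges hug the three bottles, and the stand yaw is 27.4°. The close crop shows the small brush as a single dark-brown block with its bristles up. I'm moving to the -y bottle first.

>>> apply_moves --series '[[[0, 0, -0.017, -7.16], [0, 0, -0.017, -7.16], [-0.0293, 0.0236, 0, 0], [-0.0293, 0.0236, 0, 0], [-0.0293, 0.0236, 0, 0], [-0.0293, 0.0236, 0, 0], [-0.0293, 0.0236, 0, 0], [-0.0293, 0.0236, 0, 0], [-0.0293, 0.0236, 0, 0], [-0.0293, 0.0236, 0, 0], [-0.0293, 0.0236, 0, 0], [-0.0293, 0.0236, 0, 0], [-0.0293, 0.0236, 0, 0], [-0.0293, 0.0236, 0, 0], [-0.0293, 0.0236, 0, 0], [-0.0293, 0.0236, 0, 0]]]' --jaw 0.68

```text
clock: 2.73
eef_pos: [0.3644, -0.1749, 0.2908]
tool_rot: [-0.235, 0.972, -0.0, 0.001]
ft_force: [1.0, -0.9, -0.2]
opening: 0.0577
grip_force: 0.0
```

>>> apply_moves --series '[[[-0.0293, 0.0236, 0, 0], [-0.0293, 0.0236, 0, 0], [-0.0293, 0.0236, 0, 0], [-0.0293, 0.0236, 0, 0], [-0.0293, 0.0236, 0, 0], [-0.0293, 0.0236, 0, 0], [-0.0293, 0.0236, 0, 0], [-0.0293, 0.0236, 0, 0], [-0.0293, 0.0236, 0, 0], [-0.0293, 0.0236, 0, 0], [-0.0293, 0.0236, 0, 0], [-0.0293, 0.0236, 0, 0], [-0.0293, 0.0236, 0, 0], [-0.0293, 0.0236, 0, 0], [0, 0, 0, 0]]]'

```text
clock: 3.98
eef_pos: [0.5798, 0.3098, 0.2881]
tool_rot: [-0.236, 0.972, -0.0, -0.001]
ft_force: [-0.1, -1.0, -1.5]
opening: 0.0581
grip_force: 0.0
```

```bash
python3 - <<'E'
from h import *
tgt(.574,.305,.106,117.4)
d=manip.read_camera('wrist'); save(d,'w0.png'); print(d['xyz'],R.from_quat(d['orientation']).as_matrix().round(2).tolist(),d['fovy'])
for m in [(.5616,.2987,.0759),(.5284,.3626,.0759)]:
    print(proj(d,m),proj(d,np.array(m)+np.array([.444,.23,.866])*.052))
for t in ['bottle0_mid','small_brush_mid']:
    for r in manip.mark_of(d,t)[:5]: print(t,round(r['p'],2),np.round(r['location'],4),np.round(proj(d,r['location'])))
t=manip.read_camera('top')
for r in [(341.75,151.25),(319.25,186.25)]: print(ray(t,*r,.025))
print(manip.get_state()['opening'],manip.get_state()['joint_positions'].round(2))
E
```

```text
head 117.3 spin -0.1 shift before spin [ 0.0071 -0.0015  0.1821] after [ 0.0071 -0.0015  0.1821] eef [0.5798 0.3098 0.2881] t 3.98
[0.51171807 0.27343776 0.40566833] [[-0.46, -0.85, -0.26], [0.89, -0.44, -0.14], [-0.0, -0.3, 0.95]] 61.31847057472708
[283.1146207 159.9530519] [283.0121791  199.97079604]
[360.07766206 159.92944098] [369.14254058 199.94975206]
bottle0_mid 0.97 [0.611  0.5926 0.0167] [474. 295.]
bottle0_mid 0.69 [0.5604 0.2979 0.0739] [283. 158.]
small_brush_mid 0.95 [0.6494 0.174  0.0188] [147. 170.]
small_brush_mid 0.46 [ 0.6515  0.1743 -0.0019] [153. 168.]
small_brush_mid 0.16 [ 0.7255  0.3243 -0.0032] [242. 272.]
[0.68364975 0.14853691 0.025     ]
[0.6038222  0.19814023 0.025     ]
0.05799758144851743 [ 0.78  0.31  0.01 -0.   -1.28 -1.88]
```

View pics/w0.png

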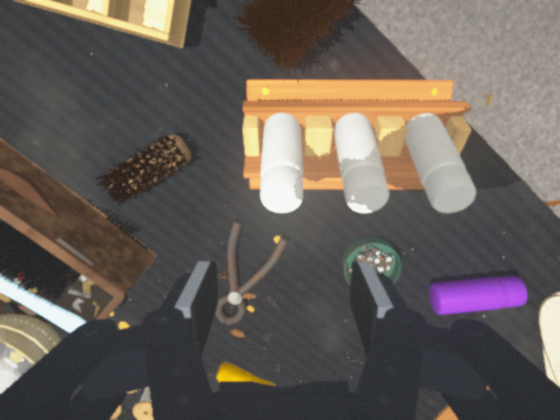

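The wrist view shows the target bottle at (283,160), just where I predicted. The small brush is at (147,170) and its wood block shows at the upper right end. Now I descend and grip.

>>> apply_moves --series '[[[0.0035, -0.0007, 0.025, 0], [0.0035, -0.0007, 0.03, 0], [0, 0, 0.03, 0], [0, 0, 0.03, 0], [0, 0, 0.03, 0], [0, 0, 0.02, 0], [0, 0, 0.017, 0], [0, 0, 0, 0]]]'

```text
clock: 4.85
eef_pos: [0.5706, 0.2979, 0.1053]
tool_rot: [-0.234, 0.972, -0.001, -0.002]
ft_force: [-0.9, -1.4, -0.5]
opening: 0.0579
grip_force: 0.0
```

>>> apply_moves --series '[[[0, 0, 0, 0], [0, 0, 0, 0], [0, 0, 0, 0], [0, 0, 0, 0], [0, 0, 0, 0], [0, 0, 0, 0]]]' --jaw 0.3 --force 25

```text
clock: 5.35
eef_pos: [0.573, 0.3006, 0.1098]
tool_rot: [-0.235, 0.972, 0.0, 0.001]
ft_force: [-1.6, -0.8, 6.4]
opening: 0.0377
grip_force: 27.0
```

>>> apply_moves --series '[[[-0.005, 0, -0.0087, 0], [-0.01, 0, -0.0173, 0], [-0.01, 0, -0.0173, 0], [-0.01, 0, -0.0173, 0], [-0.01, 0, -0.0173, 0], [-0.01, 0, -0.0173, 0], [-0.005, 0, -0.02, 0], [0, 0, -0.02, 0], [0, 0, -0.02, 0], [0, 0, 0, 0]]]'

```text
clock: 6.18
eef_pos: [0.6278, 0.3287, 0.2691]
tool_rot: [-0.235, 0.972, 0.001, 0.003]
ft_force: [0.8, 0.1, 0.3]
opening: 0.0372
grip_force: 26.7
```

```bash
cat >> h.py <<'E'
def white(d,box):
    hsv=cv2.cvtColor(d['image'],cv2.COLOR_RGB2HSV); w=(hsv[:,:,1]<50)&(hsv[:,:,2]>95); m=np.zeros_like(w); x0,y0,x1,y1=box; m[y0:y1,x0:x1]=w[y0:y1,x0:x1]; return m
E
python3 - <<'E'
from h import *
d=manip.read_camera('scene'); e=manip.get_state(); p=e['eef_pos']; c=proj(d,p); print(e['opening'],p)
u,v=c.astype(int); a=d['image'][max(0,v-110):v+130,max(0,u-130):u+130]; w=manip.read_camera('wrist')['image']
o=np.zeros((420,800,3),np.uint8); a=cv2.resize(a,None,fx=1.5,fy=1.5); o[:a.shape[0],:a.shape[1]]=a; b=cv2.resize(w,None,fx=.71,fy=.71); o[:len(b),800-b.shape[1]:]=b
cv2.imwrite('pics/b1.png',o[:,:,::-1])
E
```

```text
0.037535811624700675 [0.62709568 0.32852215 0.26691916]
```

View pics/b1.png

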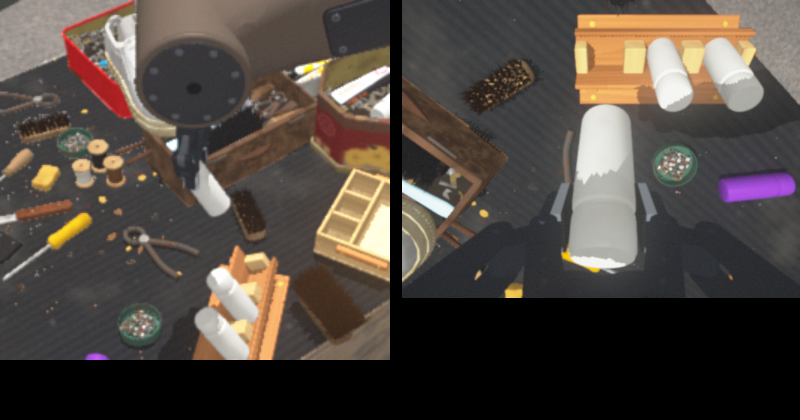

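The bottle is held, still leaning about 30°, with its foot towards the robot. Next I refine the carrier pose from silhouettes and work out the held pose.

```bash
cat >> h.py <<'E'
def held(d,box=(150,100,420,400)):
    """fit lean (deg, towards -tool x at the cap) and s (grasp point above bottle middle, m), off (tool x shift of axis)"""
    from scipy.optimize import minimize
    e=manip.get_state(); M=R.from_quat(e['tool_rot']).as_matrix(); G=e['eef_pos']+M@[0,0,.006]; w=white(d,box)
    def c(p):
        l,s,o=p; a=M@[-np.sin(l),0,-np.cos(l)]; m=G-a*s+M@[o,0,0]
        F=hull(d,cyl(m,a,-.052,.052),w.shape); return (F^w).sum()
    r=min((minimize(c,[l,.03,0],method='Nelder-Mead',options=dict(initial_simplex=np.array([[l,.03,0],[l+.15,.03,0],[l,.04,0],[l,.03,.006]]))) for l in (.05,.3,.5)),key=lambda r:r.fun)
    print('held lean',np.degrees(r.x[0]).round(1),'s,off',r.x[1:].round(4),'cost',r.fun,w.sum())
E
python3 - <<'E'
from h import *
from scipy.optimize import minimize
D=[];W=[]
for n,box in (('top',(325,200,445,310)),('scene',(320,155,420,245))):
    d=manip.read_camera(n); D.append(d); h=cv2.cvtColor(d['image'],cv2.COLOR_RGB2HSV); 
    m=((h[:,:,0]>13)&(h[:,:,0]<32)&(h[:,:,1]>45)&(h[:,:,2]>110)).astype(np.uint8); k=np.zeros_like(m); x0,y0,x1,y1=box; k[y0:y1,x0:x1]=m[y0:y1,x0:x1]
    n_,l,st,_=cv2.connectedComponentsWithStats(cv2.morphologyEx(k,cv2.MORPH_CLOSE,np.ones((5,5)))); W.append(l==1+st[1:,4].argmax())
def box(p):
    x,y,w=p; return np.array([[x+np.cos(w)*a-np.sin(w)*b,y+np.sin(w)*a+np.cos(w)*b,z] for a in(-.085,.085) for b in(-.087,.087) for z in (0,.051)])
f=lambda p,i=(0,1):sum((hull(D[j],box(p),W[j].shape)^W[j]).sum() for j in i)
s=np.array([[.453,.0515,.2],[.463,.0515,.2],[.453,.0615,.2],[.453,.0515,.3]])
for i in((0,),(1,),(0,1)):
    r=minimize(f,s[0],args=(i,),method='Nelder-Mead',options=dict(initial_simplex=s)); print(r.x,np.degrees(r.x[2]),r.fun)
x,y,w=r.x
for k in (-1,0,1): print('cell',k+1,np.round([x+.054*np.cos(w)-.056*k*np.sin(w),y+.054*np.sin(w)+.056*k*np.cos(w)],4))
print('bay',x-.028*np.cos(w),y-.028*np.sin(w))
for j in(0,1): o=D[j]['image'].copy(); H=hull(D[j],box(r.x),W[j].shape); o[H&~W[j]]=[255,0,0]; o[W[j]&~H]=[0,255,0]; D[j]['o']=o
cv2.imwrite('pics/car.png',np.hstack([cv2.resize(D[0]['o'][195:315,320:450],(390,360)),cv2.resize(D[1]['o'][150:250,315:425],(396,360))])[:,:,::-1])
held(manip.read_camera('wrist')); tgt(.53,.02,.25,191.5)
E
```

```text
[0.44975424 0.05416104 0.21383708] 12.251961953981196 3627.0
[0.45431014 0.05438041 0.22157645] 12.695395462742134 2148.0
[0.45039949 0.05408397 0.21393199] 12.257400193076359 5930.0
cell 0 [0.5151 0.0108]
cell 1 [0.5032 0.0655]
cell 2 [0.4913 0.1203]
bay 0.42303778857046426 0.048139457061480255
held lean 27.0 s,off [ 0.0315 -0.0028] cost 7355.0 25424
head 117.2 spin -74.3 shift before spin [ 0.2254 -0.2299  0.0129] after [0.2823 0.1549 0.013 ] eef [0.6255 0.3275 0.2625] t 6.43
```

View pics/car.png

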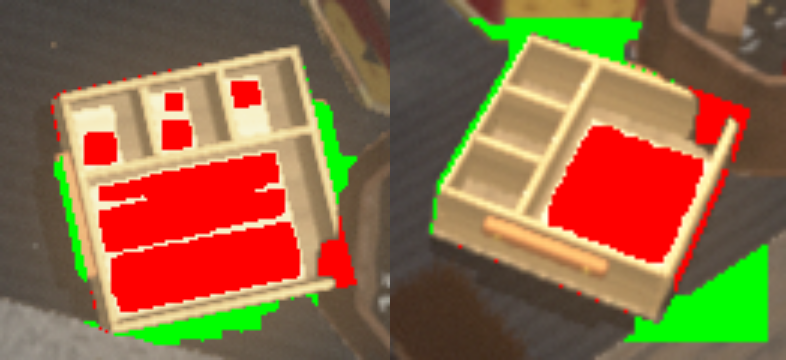

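The carrier outline fits at yaw 12.2°. The tool can't tilt, so I'll stand the bottle up in the grip by pushing its foot against the carrier's outer +x wall.

>>> apply_moves --series '[[[0, 0, 0, 5], [0, 0, 0, 5], [0, 0, 0, 5], [0.0091, -0.0287, 0, 0], [0.0091, -0.0287, 0, 0], [0.0091, -0.0287, 0, 0], [0.0091, -0.0287, 0, 0], [0.0091, -0.0287, 0, 0], [0.0091, -0.0287, 0, 0], [0.0091, -0.0287, 0, 0], [0.0091, -0.0287, 0.01, 0], [0, 0, 0.025, 0], [0, 0, 0.025, 0], [0, 0, 0.025, 0], [0, 0, 0.025, 0], [0, 0, 0.02, 0], [0, 0, 0, 0], [0, 0, 0, 0]]]'

```text
clock: 7.93
eef_pos: [0.6025, 0.0875, 0.1323]
tool_rot: [-0.106, 0.994, -0.001, -0.002]
ft_force: [0.2, 0.3, 1.0]
opening: 0.0378
grip_force: 26.7
```

```bash
python3 - <<'E'
from h import *
held(manip.read_camera('wrist')); tgt(.6026,.0873,.094,102.2); print(manip.get_state()['ft_force'])
E
```

```text
held lean 29.6 s,off [ 0.0354 -0.0063] cost 2224.0 19942
head 102.2 spin 0.0 shift before spin [ 0.001  -0.0004  0.0398] after [ 0.001  -0.0004  0.0398] eef [0.6035 0.0879 0.1338] t 7.98
[ 0.70185865 -0.56527571  0.64862271]
```

>>> apply_moves --series '[[[0, 0, 0.018, 0], [0, 0, 0.018, 0], [0.004, 0, 0, 0], [0.006, 0, 0, 0], [0.006, 0, 0, 0], [0.006, 0, 0, 0], [0.006, 0, 0, 0], [0.006, 0, 0, 0], [0.006, 0, 0, 0], [0.006, 0, 0, 0], [0.006, 0, 0, 0], [0, 0, 0, 0], [0, 0, 0, 0]]]'

```text
clock: 9.07
eef_pos: [0.5524, 0.0771, 0.0982]
tool_rot: [-0.106, 0.994, 0.0, 0.001]
ft_force: [3.9, 0.1, 1.5]
opening: 0.0373
grip_force: 24.9
```

```bash
python3 - <<'E'
from h import *
d=manip.read_camera('wrist'); save(d,'w2.png'); held(d); tgt(.504,.066,.2,192.2); print(manip.get_state()['ft_force'])
E
```

```text
held lean -2.2 s,off [ 0.0372 -0.0106] cost 2550.0 14910
head 102.2 spin -90.0 shift before spin [ 0.0497 -0.0005 -0.1021] after [ 0.0005  0.0497 -0.1021] eef [0.5525 0.077  0.0979] t 9.12
[2.95171026 1.47716236 2.10924456]
```

View pics/w2.png

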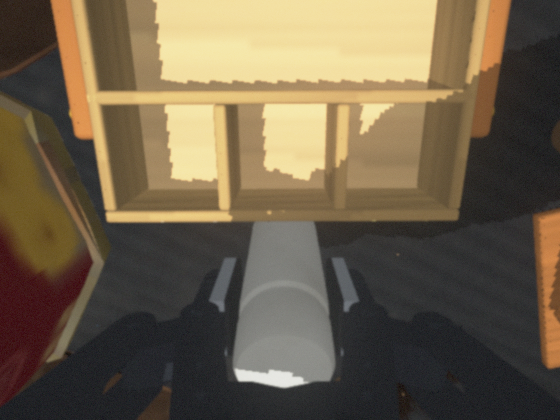

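The bottle now stands about upright beside the carrier wall. In the picture the cell row runs from x≈107 to 460, with the front wall at row 215 and the divider at row 97. I lift, re-measure the bottle, and refine the cells from these pixels.

>>> apply_moves --series '[[[-0.004, 0, -0.015, 0], [-0.005, 0, -0.025, 0], [0, 0, -0.025, 0], [0, 0, -0.025, 0], [0, 0, -0.01, 0], [0, 0, 0, 0], [0, 0, 0, 0]]]'

```text
clock: 9.7
eef_pos: [0.5602, 0.0785, 0.1967]
tool_rot: [-0.106, 0.994, 0.0, -0.001]
ft_force: [-0.7, 0.4, -1.4]
opening: 0.0373
grip_force: 25.3
```

```bash
python3 - <<'E'
from h import *
d=manip.read_camera('wrist'); save(d,'w3.png'); held(d,(150,150,420,418)); tgt(.504,.066,.2,192.2)
for m in ['cell0','bay']:
    for r in manip.mark_of(d,m)[:4]: print(m,round(r['p'],2),np.round(r['location'],4))
E
grep -n xyz h.py | head -1
```

```text
held lean 5.0 s,off [ 0.0402 -0.0148] cost 2241.0 15663
head 102.2 spin 90.0 shift before spin [ 0.0573 -0.0003 -0.0038] after [-0.0003 -0.0573 -0.004 ] eef [0.5599 0.0784 0.196 ] t 9.75
cell0 0.73 [0.5034 0.0625 0.0072]
cell0 0.63 [0.5208 0.0103 0.0042]
bay 0.7 [0.4228 0.0486 0.0047]
bay 0.54 [0.4531 0.0559 0.0029]
6:    f=210/np.tan(np.radians(d['fovy'])/2); q=R.from_quat(d['orientation']).inv().apply(np.array(p)-d['xyz'])
```

View pics/w3.png

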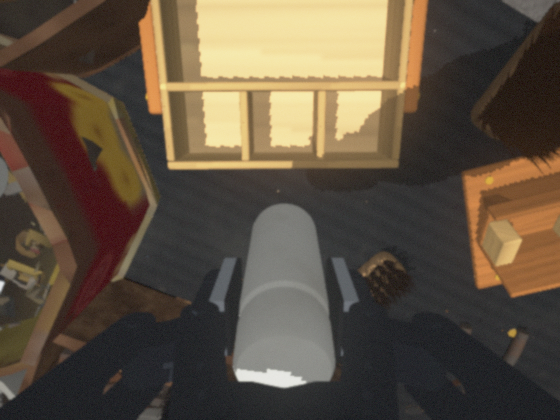

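The held bottle is clear in the wrist view, with its foot tip at (282,204) and the cap's lower edge at row ~385. I check the fit against the mask extents in numbers.

```bash
cat >> h.py <<'E'
def held2(d,box=(215,190,350,400),p0=None,show=True):
    from scipy.optimize import least_squares
    x0,y0,x1,y1=box; g=cv2.GaussianBlur(d['image'],(3,3),0).astype(int); v=g.min(2); sat=g.max(2)-v
    m=((v>70)&(sat<40)); k=np.zeros_like(m); k[y0:y1,x0:x1]=m[y0:y1,x0:x1]
    n,l,st,_=cv2.connectedComponentsWithStats(cv2.morphologyEx(k.astype(np.uint8),cv2.MORPH_OPEN,np.ones((5,5)))); w=l==1+st[1:,4].argmax()
    e=manip.get_state(); M=R.from_quat(e['tool_rot']).as_matrix(); G=e['eef_pos']+M@[0,0,.006]
    def model(p):
        ln,s,o=p; a=M@[-np.sin(ln),0,-np.cos(ln)]; return hull(d,cyl(G-a*s+M@[o,0,0],a,-.052,.052),w.shape)
    def ext(f):
        ys=np.where(f.any(1))[0]; r=[ys[0],ys[-1]]
        for y in range(225,345,20):
            xs=np.where(f[y])[0]; r+=[xs[-1]-xs[0]+1 if len(xs) else 0]
        return np.array(r,float)
    from scipy.optimize import minimize
    ew=ext(w); c=lambda p:np.abs(ext(model(p))-ew)[[0,2,3,4,5,6,7]].sum()+.5*abs(ext(model(p))-ew)[1]
    r=min((minimize(c,[a,.035,o],method='Nelder-Mead',options=dict(initial_simplex=np.array([[a,.035,o],[a+.1,.035,o],[a,.045,o],[a,.035,o+.006]]))) for a in (-.1,0,.1) for o in(0,-.01)),key=lambda r:r.fun)
    ln,s,o=r.x; a=M@[-np.sin(ln),0,-np.cos(ln)]; m=G-a*s+M@[o,0,0]
    if show: print('lean',np.degrees(ln).round(1),'s,o',r.x[1:].round(4),'cost',round(r.fun,1),ew,ext(model(r.x)),'foot',(m-.052*a).round(4),'foot in tool x,z from TCP',(M.T@(m-.052*a-e['eef_pos'])).round(4),'mid',m.round(4))
    return w
E
python3 - <<'E'
from h import *
d=manip.read_camera('wrist'); held2(d)
# carrier corners in this view, z=.051 outer rim
for n,u,v in (('front -y',167,167),('front +y',399,166)): print(n,ray(d,u,v,.051).round(4))
for n,u,v in (('div L',246,162),('div R',320,162),):print(n,ray(d,u,v,.051).round(4))
d=manip.read_camera('scene')
for r in manip.mark_of(d,'bottle0_mid')[:5]: print(round(r['p'],2),np.round(r['location'],4))
E
```

```text
lean 5.0 s,o [ 0.0347 -0.0093] cost 14.5 [203. 388.  64.  72.  78.  84.  90.  94.] [200. 391.  62.  69.  77.  84.  90.  98.] foot [0.5616 0.0787 0.1035] foot in tool x,z from TCP [-0.0017 -0.      0.0924] mid [0.5662 0.0797 0.1553]
front -y [ 0.5521 -0.014   0.051 ]
front +y [0.5145 0.1556 0.051 ]
div L [0.5358 0.0432 0.051 ]
div R [0.5241 0.0971 0.051 ]
0.9 [0.6115 0.5969 0.0183]
0.62 [0.5686 0.0766 0.1672]
```

>>> apply_moves --series '[[[0, 0, 0, -6.9], [0, 0, 0, -6.9], [0, 0, 0, -6.9], [0, 0, 0, -6.9], [0, 0, 0, -6.9], [0, 0, 0, -6.9], [0, 0, 0, -6.9], [0, 0, 0, -6.9], [0, 0, 0, -6.9], [0, 0, 0, -6.9], [0, 0, 0, -7], [0, 0, 0, -7], [0, 0, 0, -7], [0.0148, 0.0145, 0, 0], [0.0148, 0.0145, 0, 0], [0.0148, 0.0145, 0, 0], [0.0148, 0.0145, 0, 0], [0, 0, 0, 0], [0, 0, 0, 0]]]'

```text
clock: 11.58
eef_pos: [0.5165, 0.0077, 0.1976]
tool_rot: [0.778, -0.628, 0.0, -0.0]
ft_force: [0.2, 0.2, -0.7]
opening: 0.037
grip_force: 25.4
```

```bash
python3 - <<'E'
from h import *
d=manip.read_camera('wrist'); held2(d); tgt(.5158,.0083,.1,192.3)
s=manip.read_camera('scene'); 
for r in manip.mark_of(s,'bottle0_mid')[:5]: print(round(r['p'],2),np.round(r['location'],4))
E
```

```text
lean 1.9 s,o [ 0.0343 -0.007 ] cost 13.0 [205. 387.  61.  67.  78.  85.  91.  95.] [205. 389.  59.  67.  75.  83.  92.  99.] foot [0.5162 0.0124 0.1054] foot in tool x,z from TCP [-0.0042 -0.      0.0923] mid [0.5158 0.0141 0.1574]
head -167.8 spin -0.1 shift before spin [-0.0003  0.0012  0.0977] after [-0.0003  0.0012  0.0977] eef [0.517  0.0083 0.1977] t 11.63
0.72 [0.613  0.5954 0.0182]
0.71 [0.5146 0.013  0.1676]
0.26 [0.4973 0.0665 0.0058]
```

>>> apply_moves --series '[[[0.0015, 0.001, 0.02, 0], [0, 0, 0.02, 0], [0, 0, 0.018, 0], [0, 0, 0.012, 0], [0, 0, 0.01, 0], [0, 0, 0.008, 0], [0, 0, 0.004, 0], [0, 0, 0.002, 0], [0, 0, 0, 0], [0, 0, 0, 0], [0, 0, 0, 0]]]'

```text
clock: 12.65
eef_pos: [0.5168, 0.0072, 0.1042]
tool_rot: [0.778, -0.628, 0.0, -0.001]
ft_force: [-0.5, 0.6, -1.3]
opening: 0.0367
grip_force: 25.4
```

>>> apply_moves --series '[[[0, 0, 0.002, 0], [0, 0, 0.002, 0], [0, 0, 0.001, 0], [0, 0, 0, 0], [0, 0, 0, 0]]]'

```text
clock: 13.07
eef_pos: [0.5163, 0.007, 0.0985]
tool_rot: [0.778, -0.628, -0.0, 0.0]
ft_force: [-0.6, -0.1, 0.6]
opening: 0.0373
grip_force: 25.4
```

>>> apply_moves --series '[[[0, 0, 0.002, 0], [0, 0, 0.002, 0], [0, 0, 0, 0], [0, 0, 0, 0]]]'

```text
clock: 13.4
eef_pos: [0.5162, 0.007, 0.0943]
tool_rot: [0.778, -0.628, -0.0, 0.0]
ft_force: [0.3, 0.4, -0.5]
opening: 0.0369
grip_force: 25.4
```

>>> apply_moves --series '[[[0, 0, 0.0015, 0], [0, 0, 0.0015, 0], [0, 0, 0, 0], [0, 0, 0, 0]]]'

```text
clock: 13.73
eef_pos: [0.5167, 0.007, 0.092]
tool_rot: [0.778, -0.628, 0.0, -0.0]
ft_force: [-1.5, -0.7, 4.9]
opening: 0.0374
grip_force: 25.9
```

Contact at 4.9 N, so the bottle is on the floor. I release it and rise.

>>> apply_moves --series '[[[0, 0, -0.001, 0], [0, 0, 0, 0], [0, 0, 0, 0], [0, 0, 0, 0]]]' --jaw 0.68

```text
clock: 14.07
eef_pos: [0.5163, 0.007, 0.0924]
tool_rot: [0.778, -0.628, -0.0, 0.0]
ft_force: [-0.2, -0.0, -0.1]
opening: 0.0584
grip_force: 0.0
```

>>> apply_moves --series '[[[0, 0, -0.01, 0], [0, 0, -0.02, 0], [0, 0, -0.03, 0], [0, 0, -0.03, 0], [0, 0, -0.03, 0], [0, 0, -0.03, 0], [0, 0, 0, 0]]]'

```text
clock: 14.65
eef_pos: [0.5192, 0.0074, 0.2496]
tool_rot: [0.779, -0.628, 0.003, -0.004]
ft_force: [2.2, 0.6, -0.3]
opening: 0.0585
grip_force: 0.0
```

```bash
python3 - <<'E'
from h import *
for n in ('scene','wrist'):
    s=manip.read_camera(n)
    for r in manip.mark_of(s,'bottle0_mid')[:5]: print(n,round(r['p'],2),np.round(r['location'],4))
a=np.array([.444,.23,.866])
for b in ([.5284,.3626,.0759],[.4953,.4265,.0759]): p=b+a*.028; tgt(p[0],p[1],p[2]+.006,117.4)
E
```

```text
scene 0.78 [0.6114 0.5974 0.0189]
scene 0.56 [0.5191 0.0095 0.0628]
scene 0.56 [0.4245 0.0484 0.0061]
wrist 0.68 [0.5122 0.0067 0.0561]
wrist 0.22 [ 0.4242  0.2597 -0.0013]
head -167.8 spin 74.8 shift before spin [-0.3486 -0.101   0.1361] after [-0.1888  0.3099  0.1363] eef [0.5158 0.007  0.2422] t 14.85
head -167.8 spin 74.8 shift before spin [-0.4181 -0.0821  0.1361] after [-0.1888  0.3818  0.1364] eef [0.5158 0.007  0.2422] t 14.85
```

Bottle 1 stands in cell0. Both views put its centre within about 4 mm of the cell centre and upright. Next is the middle bottle.

>>> apply_moves --series '[[[0, 0, 0, 7.1], [0, 0, 0, 7.1], [0, 0, 0, 7.1], [0, 0, 0, 7.1], [0, 0, 0, 7.1], [0, 0, 0, 7.1], [0, 0, 0, 7.1], [0, 0, 0, 7.1], [0, 0, 0, 7.1], [0, 0, 0, 7.1], [0, 0, 0, 3.8], [-0.0213, 0.0344, 0, 0], [-0.0213, 0.0344, 0, 0], [-0.0213, 0.0344, 0, 0], [-0.0213, 0.0344, 0, 0], [-0.0213, 0.0344, 0, 0], [-0.0213, 0.0344, 0, 0], [-0.0213, 0.0344, 0, 0], [-0.0213, 0.0344, 0, 0], [-0.0213, 0.0344, 0, 0]]]'

```text
clock: 16.52
eef_pos: [0.5434, 0.3717, 0.2409]
tool_rot: [-0.237, 0.972, -0.001, -0.001]
ft_force: [1.2, 0.0, 0.7]
opening: 0.058
grip_force: 0.0
```

>>> apply_moves --series '[[[0, 0, 0, 0], [0, 0, 0, 0]]]'

```text
clock: 16.68
eef_pos: [0.5432, 0.3718, 0.2396]
tool_rot: [-0.238, 0.971, -0.001, -0.002]
ft_force: [-1.2, -0.1, -0.1]
opening: 0.058
grip_force: 0.0
```

```bash
python3 - <<'E'
from h import *
a=np.array([.444,.23,.866])
b=np.array([.5284,.3626,.0759]); p=b+a*.028; tgt(p[0]+.0035,p[1]+.0018,p[2]+.006,117.4)
E
```

```text
head 117.5 spin 0.1 shift before spin [-0.0011 -0.0012  0.1335] after [-0.0011 -0.0012  0.1335] eef [0.5432 0.3718 0.2396] t 16.68
```

Descend, grip, pull out along the bottle, then go straight to the wall.

>>> apply_moves --series '[[[0, -0.001, 0.025, 0], [0, 0, 0.03, 0], [0, 0, 0.03, 0], [0, 0, 0.025, 0], [0, 0, 0.015, 0], [0, 0, 0.0085, 0], [0, 0, 0, 0], [0, 0, 0, 0]]]'

```text
clock: 17.35
eef_pos: [0.5447, 0.3686, 0.1091]
tool_rot: [-0.237, 0.972, -0.0, -0.0]
ft_force: [-0.3, 1.0, 0.6]
opening: 0.0577
grip_force: 0.0
```

>>> apply_moves --series '[[[0, 0, 0, 0], [0, 0, 0, 0], [0, 0, 0, 0], [0, 0, 0, 0], [0, 0, 0, 0]]]' --jaw 0.3

```text
clock: 17.77
eef_pos: [0.5452, 0.3697, 0.1105]
tool_rot: [-0.237, 0.971, 0.0, 0.001]
ft_force: [0.5, -0.8, 6.0]
opening: 0.0374
grip_force: 26.2
```

>>> apply_moves --series '[[[-0.005, 0, -0.0087, 0], [-0.01, 0, -0.0173, 0], [-0.01, 0, -0.0173, 0], [-0.01, 0, -0.0173, 0], [-0.01, 0, -0.0173, 0], [-0.01, 0, -0.0173, 0], [-0.005, 0, -0.02, 0], [0, 0, -0.02, 0], [0, 0, -0.02, 0], [0, 0, 0, 5], [0, 0, 0, 5], [0, 0, 0, 5], [0, 0, 0, 0]]]'

```text
clock: 18.85
eef_pos: [0.5977, 0.3969, 0.2646]
tool_rot: [-0.106, 0.994, 0.0, -0.0]
ft_force: [0.1, 0.4, -0.9]
opening: 0.0374
grip_force: 25.7
```

```bash
python3 - <<'E'
from h import *
held(manip.read_camera('wrist')); tgt(.6026,.0873,.092,102.2)
E
```

```text
held lean 26.8 s,off [0.0317 0.0045] cost 5899.0 23874
head 102.5 spin 0.3 shift before spin [ 0.0622 -0.3033  0.1724] after [ 0.0607 -0.3036  0.1724] eef [0.5978 0.3969 0.2645] t 18.9
```

>>> apply_moves --series '[[[0.0076, -0.038, 0, 0], [0.0076, -0.038, 0, 0], [0.0076, -0.038, 0, 0], [0.0076, -0.038, 0, 0], [0.0076, -0.038, 0, 0], [0.0076, -0.038, 0, 0], [0.0076, -0.038, 0, 0], [0.0076, -0.038, 0, 0], [0, 0, 0.025, 0], [0, 0, 0.025, 0], [0, 0, 0.025, 0], [0, 0, 0.025, 0], [0, 0, 0.025, 0], [0, 0, 0.025, 0], [0, 0, 0.018, 0], [0, 0, 0, 0]]]'

```text
clock: 20.23
eef_pos: [0.6014, 0.086, 0.0923]
tool_rot: [-0.109, 0.994, -0.001, -0.003]
ft_force: [-0.9, -0.2, 0.0]
opening: 0.0374
grip_force: 25.8
```

```bash
python3 - <<'E'
from h import *
held(manip.read_camera('wrist')); tgt(.6026,.0873,.096,102.2)
E
```

```text
held lean 28.5 s,off [0.0375 0.0009] cost 2276.0 19655
head 102.5 spin 0.3 shift before spin [-0.0002  0.0009 -0.0015] after [-0.0002  0.0009 -0.0015] eef [0.6026 0.0864 0.0945] t 20.28
```

>>> apply_moves --series '[[[0.003, 0, -0.002, 0], [0.006, 0, 0, 0], [0.006, 0, 0, 0], [0.006, 0, 0, 0], [0.006, 0, 0, 0], [0.006, 0, 0, 0], [0.006, 0, 0, 0], [0.006, 0, 0, 0], [0.0055, 0, 0, 0], [0, 0, 0, 0], [0, 0, 0, 0]]]'

```text
clock: 21.2
eef_pos: [0.5547, 0.0763, 0.0992]
tool_rot: [-0.108, 0.994, 0.0, 0.001]
ft_force: [2.9, 1.3, 0.9]
opening: 0.0375
grip_force: 25.8
```

>>> apply_moves --series '[[[-0.004, 0, -0.015, 0], [-0.005, 0, -0.025, 0], [0, 0, -0.025, 0], [0, 0, -0.025, 0], [0, 0, -0.01, 0], [0, 0, 0, 0], [0, 0, 0, 0]]]'

```text
clock: 21.78
eef_pos: [0.5622, 0.0777, 0.1975]
tool_rot: [-0.108, 0.994, 0.0, -0.001]
ft_force: [-0.4, -0.3, -1.1]
opening: 0.0371
grip_force: 25.6
```

```bash
python3 - <<'E'
from h import *
d=manip.read_camera('wrist'); held2(d); tgt(.5035,.065,.2,192.3)
E
```

```text
lean 6.5 s,o [ 0.0305 -0.0055] cost 12.0 [197. 384.  66.  74.  82.  88.  94. 100.] [192. 390.  66.  73.  81.  88.  94. 102.] foot [0.5578 0.0767 0.1088] foot in tool x,z from TCP [ 0.0039 -0.      0.088 ] mid [0.5637 0.078  0.1605]
head 102.4 spin -89.9 shift before spin [ 0.0597  0.0002 -0.003 ] after [-0.0001  0.0597 -0.0032] eef [0.5619 0.0776 0.1968] t 21.83
```

>>> apply_moves --series '[[[0, 0, 0, -6.9], [0, 0, 0, -6.9], [0, 0, 0, -6.9], [0, 0, 0, -6.9], [0, 0, 0, -6.9], [0, 0, 0, -6.9], [0, 0, 0, -6.9], [0, 0, 0, -6.9], [0, 0, 0, -6.9], [0, 0, 0, -6.9], [0, 0, 0, -7], [0, 0, 0, -7], [0, 0, 0, -7], [-0.001, 0.02, 0, 0], [-0.001, 0.02, 0, 0], [-0.001, 0.0197, 0, 0], [0, 0, 0, 0], [0, 0, 0, 0]]]'

```text
clock: 23.33
eef_pos: [0.5028, 0.0676, 0.1971]
tool_rot: [0.779, -0.627, -0.001, 0.001]
ft_force: [1.1, 0.4, -0.7]
opening: 0.037
grip_force: 25.6
```

```bash
python3 - <<'E'
from h import *
d=manip.read_camera('wrist'); held2(d); tgt(.5029,.0679,.1,192.3)
E
```

```text
lean 2.2 s,o [ 0.0328 -0.0028] cost 9.0 [199. 383.  64.  71.  81.  89.  95. 100.] [198. 383.  63.  71.  80.  89.  96. 105.] foot [0.5036 0.0675 0.1066] foot in tool x,z from TCP [ 0.0003 -0.      0.0907] mid [0.5033 0.0694 0.1586]
head -167.6 spin 0.1 shift before spin [-0.0002  0.0006  0.0973] after [-0.0002  0.0006  0.0973] eef [0.5037 0.0679 0.1973] t 23.38
```

>>> apply_moves --series '[[[0.001, 0, 0.02, 0], [0, 0, 0.02, 0], [0, 0, 0.02, 0], [0, 0, 0.015, 0], [0, 0, 0.012, 0], [0, 0, 0.007, 0], [0, 0, 0.003, 0], [0, 0, 0.002, 0], [0, 0, 0, 0], [0, 0, 0, 0]]]'

```text
clock: 24.22
eef_pos: [0.5049, 0.0673, 0.0997]
tool_rot: [0.779, -0.627, 0.0, -0.0]
ft_force: [1.0, 0.6, 0.1]
opening: 0.0371
grip_force: 25.6
```

>>> apply_moves --series '[[[0, 0, 0.0015, 0], [0, 0, 0.0015, 0], [0, 0, 0, 0], [0, 0, 0, 0]]]'

```text
clock: 24.55
eef_pos: [0.5045, 0.0671, 0.0964]
tool_rot: [0.779, -0.627, 0.0, -0.0]
ft_force: [-0.3, 0.0, -0.3]
opening: 0.0372
grip_force: 25.6
```

>>> apply_moves --series '[[[0, 0, 0.0015, 0], [0, 0, 0.0015, 0], [0, 0, 0, 0], [0, 0, 0, 0]]]'

```text
clock: 24.88
eef_pos: [0.5051, 0.0671, 0.0943]
tool_rot: [0.78, -0.626, 0.001, -0.0]
ft_force: [-1.7, -1.1, 9.2]
opening: 0.0373
grip_force: 26.8
```

>>> apply_moves --series '[[[0, 0, -0.0015, 0], [0, 0, 0, 0], [0, 0, 0, 0], [0, 0, 0, 0]]]' --jaw 0.68

```text
clock: 25.22
eef_pos: [0.5043, 0.0671, 0.0945]
tool_rot: [0.779, -0.627, -0.0, 0.0]
ft_force: [0.5, -0.4, -0.8]
opening: 0.0584
grip_force: 0.0
```

>>> apply_moves --series '[[[0, 0, -0.01, 0], [0, 0, -0.02, 0], [0, 0, -0.03, 0], [0, 0, -0.03, 0], [0, 0, -0.03, 0], [0, 0, -0.03, 0], [0, 0, 0, 0]]]'

```text
clock: 25.8
eef_pos: [0.5071, 0.0678, 0.2517]
tool_rot: [0.78, -0.626, 0.003, -0.004]
ft_force: [0.9, 0.7, -0.1]
opening: 0.0583
grip_force: 0.0
```

```bash
python3 - <<'E'
from h import *
for n in ('scene','wrist'):
    s=manip.read_camera(n)
    for r in manip.mark_of(s,'bottle0_mid')[:5]: print(n,round(r['p'],2),np.round(r['location'],4))
a=np.array([.444,.23,.866])
b=np.array([.4953,.4265,.0759]); p=b+a*.028; tgt(p[0]+.0035,p[1]+.0018,p[2]+.006,117.4)
E
```

```text
scene 0.75 [0.6135 0.5963 0.0186]
scene 0.67 [0.5182 0.0073 0.0596]
scene 0.55 [0.4978 0.0642 0.0049]
head -167.6 spin 75.0 shift before spin [-0.3576 -0.0862  0.1382] after [-0.1758  0.323   0.1385] eef [0.5039 0.067  0.2444] t 26.0
```

>>> apply_moves --series '[[[0, 0, 0, 7.1], [0, 0, 0, 7.1], [0, 0, 0, 7.1], [0, 0, 0, 7.1], [0, 0, 0, 7.1], [0, 0, 0, 7.1], [0, 0, 0, 7.1], [0, 0, 0, 7.1], [0, 0, 0, 7.1], [0, 0, 0, 7.1], [0, 0, 0, 4], [-0.0195, 0.0359, 0, 0], [-0.0195, 0.0359, 0, 0], [-0.0195, 0.0359, 0, 0], [-0.0195, 0.0359, 0, 0], [-0.0195, 0.0359, 0, 0], [-0.0195, 0.0359, 0, 0], [-0.0195, 0.0359, 0, 0], [-0.0195, 0.0359, 0, 0], [-0.0195, 0.0359, 0, 0]]]'

```text
clock: 27.67
eef_pos: [0.5108, 0.4363, 0.243]
tool_rot: [-0.237, 0.972, -0.001, -0.001]
ft_force: [1.4, 0.2, 0.4]
opening: 0.0582
grip_force: 0.0
```

>>> apply_moves --series '[[[0, 0, 0, 0], [0, 0, 0, 0]]]'

```text
clock: 27.83
eef_pos: [0.5106, 0.4363, 0.2417]
tool_rot: [-0.238, 0.971, -0.001, -0.002]
ft_force: [-1.5, -0.6, -0.0]
opening: 0.0579
grip_force: 0.0
```

```bash
python3 - <<'E'
from h import *
a=np.array([.444,.23,.866])
b=np.array([.4953,.4265,.0759]); p=b+a*.028; tgt(p[0]+.0035,p[1]+.0018,p[2]+.006,117.4)
s=manip.read_camera('top'); W=white(s,(330,195,440,270)); n,l,st,c=cv2.connectedComponentsWithStats(W.astype(np.uint8))
for i in range(1,n):
    if st[i,4]>60: print(st[i],c[i])
for b in ([.5154,.0103],[.5035,.065]): print([proj(s,[*b,z]).round(1) for z in (.058,.11)], cv2.boundingRect(hull(s,cyl(np.array([*b,.058]),[0,0,1],-.007,.052),W.shape).astype(np.uint8)))
for r in manip.mark_of(s,'bottle0_mid')[:6]: print(round(r['p'],2),np.round(r['location'],4))
E
```

```text
head 117.5 spin 0.1 shift before spin [-0.0004 -0.0014  0.1355] after [-0.0004 -0.0014  0.1355] eef [0.5106 0.4363 0.2417] t 27.83
[371 216  56  26 862] [399.02204176 228.98259861]
[347 237  12  15 131] [352.13740458 243.83969466]
[ 351  246   66   24 1178] [386.01273345 259.78947368]
[array([409.2, 226.4]), array([415.9, 224.2])] (399, 215, 27, 22)
[array([383.3, 231.6]), array([388.7, 229.6])] (374, 220, 25, 22)
0.67 [0.5203 0.0106 0.058 ]
0.57 [ 0.5064  0.3551 -0.0047]
```

The placed bottles' white blob spans x 371–427, against a predicted 374–426, so they are fine. Now the third bottle.

>>> apply_moves --series '[[[0, -0.001, 0.025, 0], [0, 0, 0.03, 0], [0, 0, 0.03, 0], [0, 0, 0.025, 0], [0, 0, 0.016, 0], [0, 0, 0.0095, 0], [0, 0, 0, 0], [0, 0, 0, 0]]]'

```text
clock: 28.6
eef_pos: [0.5124, 0.4332, 0.1097]
tool_rot: [-0.237, 0.972, -0.0, 0.0]
ft_force: [-0.2, 1.2, 0.2]
opening: 0.0582
grip_force: 0.0
```

>>> apply_moves --series '[[[0, 0, 0, 0], [0, 0, 0, 0], [0, 0, 0, 0], [0, 0, 0, 0], [0, 0, 0, 0]]]' --jaw 0.3

```text
clock: 29.02
eef_pos: [0.5127, 0.4344, 0.111]
tool_rot: [-0.237, 0.971, 0.001, 0.001]
ft_force: [-0.4, -1.1, 6.9]
opening: 0.0372
grip_force: 25.4
```

>>> apply_moves --series '[[[-0.005, 0, -0.0087, 0], [-0.01, 0, -0.0173, 0], [-0.01, 0, -0.0173, 0], [-0.01, 0, -0.0173, 0], [-0.01, 0, -0.0173, 0], [-0.01, 0, -0.0173, 0], [-0.005, 0, -0.02, 0], [0, 0, -0.02, 0], [0, 0, -0.02, 0], [0, 0, 0, 5], [0, 0, 0, 5], [0, 0, 0, 5], [0, 0, 0, 0]]]'

```text
clock: 30.1
eef_pos: [0.5653, 0.4615, 0.265]
tool_rot: [-0.106, 0.994, 0.0, 0.0]
ft_force: [0.1, 0.0, -0.6]
opening: 0.0376
grip_force: 25.1
```

```bash
python3 - <<'E'
from h import *
held(manip.read_camera('wrist')); tgt(.6026,.0873,.095,102.2)
E
```

```text
held lean 27.9 s,off [0.0344 0.0022] cost 2940.0 20666
head 102.5 spin 0.3 shift before spin [ 0.0444 -0.3735  0.1697] after [ 0.0426 -0.3737  0.1697] eef [0.5653 0.4615 0.2648] t 30.15
```

>>> apply_moves --series '[[[0.0043, -0.0373, 0, 0.3], [0.0043, -0.0374, 0, 0], [0.0043, -0.0374, 0, 0], [0.0043, -0.0374, 0, 0], [0.0043, -0.0374, 0, 0], [0.0043, -0.0374, 0, 0], [0.0043, -0.0374, 0, 0], [0.0043, -0.0374, 0, 0], [0.0043, -0.0374, 0, 0], [0.0039, -0.037, 0, 0], [0, 0, 0.025, 0], [0, 0, 0.025, 0], [0, 0, 0.025, 0], [0, 0, 0.025, 0], [0, 0, 0.025, 0], [0, 0, 0.025, 0], [0, 0, 0.018, 0], [0, 0, 0, 0], [0, 0, 0, 0]]]'

```text
clock: 31.73
eef_pos: [0.6019, 0.0871, 0.096]
tool_rot: [-0.107, 0.994, -0.0, -0.001]
ft_force: [0.3, 0.4, 0.3]
opening: 0.0374
grip_force: 25.3
```

>>> apply_moves --series '[[[0.004, 0, 0, 0], [0.006, 0, 0, 0], [0.006, 0, 0, 0], [0.006, 0, 0, 0], [0.006, 0, 0, 0], [0.006, 0, 0, 0], [0.006, 0, 0, 0], [0.006, 0, 0, 0], [0.006, 0, 0, 0], [0, 0, 0, 0], [0, 0, 0, 0]]]'

```text
clock: 32.65
eef_pos: [0.5511, 0.0765, 0.097]
tool_rot: [-0.106, 0.994, 0.0, 0.0]
ft_force: [3.2, 0.2, -0.1]
opening: 0.0371
grip_force: 25.9
```

>>> apply_moves --series '[[[-0.004, 0, -0.015, 0], [-0.005, 0, -0.025, 0], [0, 0, -0.025, 0], [0, 0, -0.025, 0], [0, 0, -0.01, 0], [0, 0, 0, 0], [0, 0, 0, 0]]]'

```text
clock: 33.23
eef_pos: [0.5591, 0.078, 0.1957]
tool_rot: [-0.105, 0.994, 0.0, -0.001]
ft_force: [-0.3, 0.1, -0.8]
opening: 0.0371
grip_force: 25.7
```

```bash
python3 - <<'E'
from h import *
d=manip.read_camera('wrist'); held2(d); tgt(.4918,.1190,.2,192.3)
E
```

```text
lean 2.4 s,o [ 0.0329 -0.0058] cost 10.5 [202. 384.  62.  72.  80.  88.  94. 100.] [200. 385.  62.  70.  78.  87.  94. 103.] foot [0.5607 0.0783 0.1041] foot in tool x,z from TCP [-0.0023  0.      0.0908] mid [0.563  0.0788 0.156 ]
head 102.1 spin 89.8 shift before spin [ 0.0569  0.0542 -0.0049] after [ 0.0544 -0.0567 -0.0049] eef [0.5588 0.0779 0.1949] t 33.28
```

>>> apply_moves --series '[[[0, 0, -0.015, -6.9], [0, 0, -0.015, -6.9], [0, 0, 0, -6.9], [0, 0, 0, -6.9], [0, 0, 0, -6.9], [0, 0, 0, -6.9], [0, 0, 0, -6.9], [0, 0, 0, -6.9], [0, 0, 0, -7], [0, 0, 0, -7], [0, 0, 0, -7], [0, 0, 0, -7], [0, 0, 0, -7], [-0.018, 0.0189, 0, 0], [-0.018, 0.0189, 0, 0], [-0.018, 0.0189, 0, 0], [0, 0, 0, 0], [0, 0, 0, 0]]]'

```text
clock: 34.78
eef_pos: [0.4917, 0.1191, 0.2252]
tool_rot: [0.779, -0.627, -0.001, 0.001]
ft_force: [-0.1, -0.2, -0.4]
opening: 0.0372
grip_force: 25.8
```

```bash
python3 - <<'E'
from h import *
d=manip.read_camera('wrist'); held2(d); tgt(.4918,.1187,.1,192.3)
for r in manip.mark_of(d,'cell0')[:5]: print(round(r['p'],2),np.round(r['location'],4))
E
```

```text
lean 1.4 s,o [ 0.0351 -0.0057] cost 13.0 [205. 383.  60.  72.  80.  89.  94. 101.] [202. 383.  60.  69.  77.  86.  94. 102.] foot [0.4916 0.1222 0.1323] foot in tool x,z from TCP [-0.0035 -0.      0.093 ] mid [0.4914 0.1236 0.1843]
head -167.6 spin 0.1 shift before spin [0.     0.0005 0.1254] after [0.     0.0005 0.1254] eef [0.4925 0.119  0.2254] t 34.83
0.64 [0.4935 0.1209 0.0079]
```

>>> apply_moves --series '[[[0.0015, 0, 0.025, 0], [0, 0, 0.025, 0], [0, 0, 0.02, 0], [0, 0, 0.02, 0], [0, 0, 0.015, 0], [0, 0, 0.01, 0], [0, 0, 0.006, 0], [0, 0, 0.004, 0], [0, 0, 0.002, 0], [0, 0, 0, 0], [0, 0, 0, 0]]]'

```text
clock: 35.8
eef_pos: [0.4939, 0.1177, 0.1]
tool_rot: [0.779, -0.627, 0.0, -0.0]
ft_force: [-1.0, -0.6, 0.4]
opening: 0.0372
grip_force: 25.8
```

>>> apply_moves --series '[[[0, 0, 0.0015, 0], [0, 0, 0.0015, 0], [0, 0, 0, 0], [0, 0, 0, 0]]]'

```text
clock: 36.13
eef_pos: [0.4935, 0.1176, 0.0966]
tool_rot: [0.779, -0.627, 0.0, -0.0]
ft_force: [0.0, 0.1, 0.0]
opening: 0.0371
grip_force: 25.8
```

>>> apply_moves --series '[[[0, 0, 0.0015, 0], [0, 0, 0.0015, 0], [0, 0, 0, 0], [0, 0, 0, 0]]]'

```text
clock: 36.47
eef_pos: [0.4937, 0.1175, 0.0941]
tool_rot: [0.779, -0.627, 0.0, -0.0]
ft_force: [-1.6, -0.6, 7.9]
opening: 0.0374
grip_force: 26.6
```

>>> apply_moves --series '[[[0, 0, -0.0015, 0], [0, 0, 0, 0], [0, 0, 0, 0], [0, 0, 0, 0]]]' --jaw 0.68

```text
clock: 36.8
eef_pos: [0.4934, 0.1175, 0.0948]
tool_rot: [0.779, -0.627, -0.0, 0.0]
ft_force: [-0.0, 0.5, 0.0]
opening: 0.058
grip_force: 0.0
```

>>> apply_moves --series '[[[0, 0, -0.01, 0], [0, 0, -0.02, 0], [0, 0, -0.03, 0], [0, 0, -0.03, 0], [0, 0, -0.03, 0], [0, 0, -0.01, 0], [0, 0, 0, -6.6], [0, 0, 0, -6.6], [0, 0, 0, -6.6], [0, 0, 0, -6.6], [0, 0, 0, -6.6], [0, 0, 0, -6.6], [0, 0, 0, -6.6], [0, 0, 0, 0]]]' --jaw 0.85

```text
clock: 37.97
eef_pos: [0.4934, 0.1175, 0.2253]
tool_rot: [0.963, -0.269, 0.0, -0.0]
ft_force: [0.7, -0.3, -0.7]
opening: 0.0727
grip_force: 0.0
```

```bash
python3 - <<'E'
from h import *
tgt(.646,.173,.19,238.1)
E
```

```text
head -121.2 spin 0.7 shift before spin [ 0.1018 -0.1266  0.0353] after [ 0.1002 -0.1278  0.0353] eef [0.4934 0.1175 0.2253] t 37.97
```

>>> apply_moves --series '[[[0.0203, -0.0253, 0, 0], [0.0203, -0.0253, 0, 0], [0.0203, -0.0253, 0, 0], [0.0203, -0.0253, 0, 0], [0.0203, -0.0253, 0.005, 0], [0, 0, 0, 0], [0, 0, 0, 0]]]'

```text
clock: 38.55
eef_pos: [0.6468, 0.1725, 0.218]
tool_rot: [0.962, -0.273, -0.001, 0.001]
ft_force: [0.0, -0.8, -0.0]
opening: 0.0725
grip_force: 0.0
```

```bash
python3 - <<'E'
from h import *
d=manip.read_camera('wrist'); save(d,'br.png')
for m in ('small_brush_mid','small_brush'):
    for r in manip.mark_of(d,m)[:3]: print(m,round(r['p'],2),np.round(r['location'],4),proj(d,r['location']).round())
# predicted block outline at z=.015 with long-axis heading 148.1
c=np.array([.646,.173]);
for h in (144,148,152):
    u=np.array([np.cos(np.radians(h)),np.sin(np.radians(h))]); print(h,[proj(d,[*(c+u*k),.015]).round().tolist() for k in(-.049,.049)])
print({k:d[k] for k in d if k!='image'}); tgt(.646,.173,.03,238.1)
E
```

```text
small_brush_mid 0.67 [0.6479 0.1707 0.0178] [282. 182.]
small_brush 0.72 [ 0.6538  0.1766 -0.0028] [274. 175.]
144 [[285.0, 130.0], [278.0, 233.0]]
148 [[281.0, 130.0], [281.0, 233.0]]
152 [[278.0, 130.0], [285.0, 233.0]]
{'fovy': 61.31847057472708, 'cx': 283.55049041689307, 'cy': 207.55339412221414, 'xyz': array([0.71126434, 0.13111357, 0.33537728]), 'orientation': array([ 0.07477703, -0.13160862,  0.86316349, -0.48170152]), 'shot': 31}
head -121.6 spin 0.3 shift before spin [-1.000e-04 -1.000e-03  1.902e-01] after [-1.000e-04 -1.000e-03  1.902e-01] eef [0.6455 0.1721 0.2202] t 38.7
```

View pics/br.png

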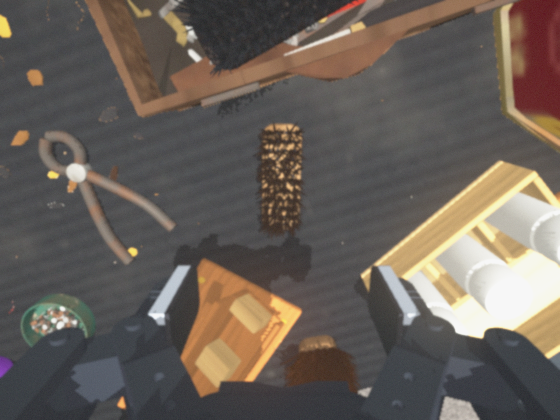

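The brush is at px x≈281, rows 125–234, exactly as predicted. All three bottles stand in the carrier at the right. I descend and grip.

>>> apply_moves --series '[[[0, 0, 0.03, 0], [0, -0.001, 0.03, 0], [0, 0, 0.03, 0], [0, 0, 0.03, 0], [0, 0, 0.03, 0], [0, 0, 0.02, 0], [0, 0, 0.012, 0], [0, 0, 0.006, 0], [0, 0, 0, 0], [0, 0, 0, 0], [0, 0, 0, 0]]]'

```text
clock: 39.62
eef_pos: [0.6476, 0.1737, 0.0338]
tool_rot: [0.962, -0.271, 0.001, -0.001]
ft_force: [-0.4, 0.2, -0.1]
opening: 0.0726
grip_force: 0.0
```

>>> apply_moves --series '[[[0, 0, 0, 0], [0, 0, 0, 0], [0, 0, 0, 0], [0, 0, 0, 0], [0, 0, 0, 0], [0, 0, 0, 0]]]' --jaw 0.25 --force 30

```text
clock: 40.12
eef_pos: [0.6471, 0.1734, 0.0329]
tool_rot: [0.962, -0.271, 0.0, -0.0]
ft_force: [-1.8, 0.1, 6.6]
opening: 0.0345
grip_force: 30.3
```

>>> apply_moves --series '[[[0, 0, -0.01, 0], [0, 0, -0.02, 0], [0, 0, -0.03, 0], [0, 0, -0.03, 0], [0, 0, -0.03, 0], [0, 0, -0.03, 0], [0, 0, -0.03, 0], [0, 0, -0.007, 6.56], [0, 0, 0, 6.56], [0, 0, 0, 6.56], [0, 0, 0, 6.56], [0, 0, 0, 6.56], [0, 0, 0, 6.56], [0, 0, 0, 6.56], [0, 0, 0, 0]]]'

```text
clock: 41.37
eef_pos: [0.6464, 0.1731, 0.2193]
tool_rot: [0.779, -0.627, -0.0, 0.0]
ft_force: [0.2, -0.3, 0.4]
opening: 0.0342
grip_force: 30.2
```

>>> apply_moves --series '[[[0.0094, 0.0306, 0, 0], [0.0094, 0.0306, 0, 0], [0.0094, 0.0306, 0, 0], [0.0094, 0.0306, 0, 0], [0.0094, 0.0306, 0, 0], [0.0094, 0.0306, 0, 0], [0.0094, 0.0306, 0, 0], [0.0094, 0.0306, 0, 0], [0, 0, 0, 0], [0, 0, 0, 0]]]'

```text
clock: 42.2
eef_pos: [0.423, 0.0457, 0.2199]
tool_rot: [0.781, -0.624, 0.0, -0.001]
ft_force: [1.0, -0.2, -0.9]
opening: 0.0339
grip_force: 30.3
```

```bash
python3 - <<'E'
from h import *
tgt(.4234,.0475,.045,192.3); print(manip.get_state()['opening'])
d=manip.read_camera('wrist'); w=d['image']
s=manip.read_camera('scene'); t=manip.read_camera('top')
a=cv2.resize(s['image'][120:270,290:430],None,fx=2.5,fy=2.5); b=cv2.resize(w,(400,300))
o=np.zeros((600,800,3),np.uint8); o[:375,:350]=a; o[:300,400:]=b
c=cv2.resize(t['image'][190:310,320:450],None,fx=2.2,fy=2.2); o[310:310+len(c),400:400+c.shape[1]]=c
cv2.imwrite('pics/pl.png',o[:,:,::-1])
E
```

```text
head -167.2 spin 0.5 shift before spin [-0.0015 -0.0005  0.1749] after [-0.0015 -0.0005  0.1749] eef [0.423  0.0457 0.2199] t 42.2
0.03392786631912083
```

View pics/pl.png

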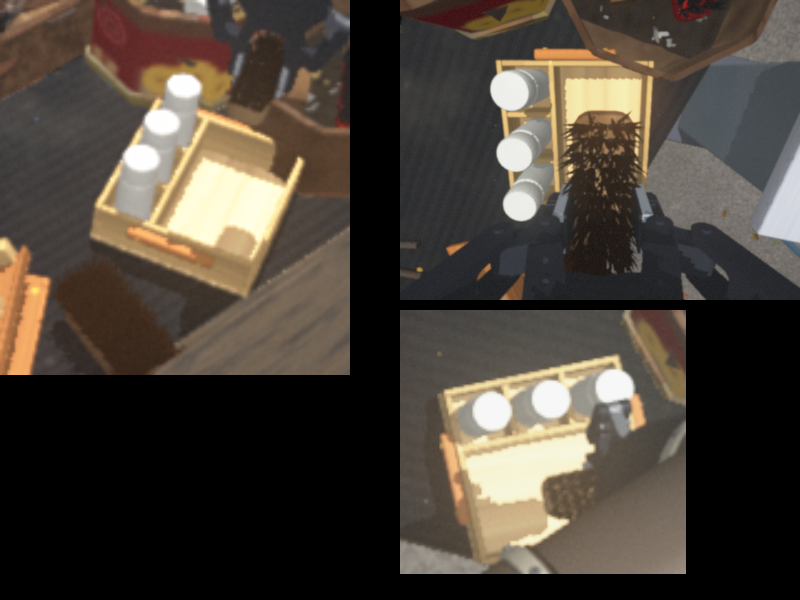

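The picture shows all three bottles upright in their cells. The brush hangs level over the bay, and the octagonal box sits close to the bay's -y end, so I set the brush down about 15 mm towards +y.

>>> apply_moves --series '[[[-0.008, 0, 0.01, 0.5], [-0.008, 0, 0.025, 0], [0, 0, 0.03, 0], [0, 0, 0.03, 0], [0, 0, 0.03, 0], [0, 0, 0.02, 0], [0, 0, 0.015, 0], [0, 0, 0.008, 0], [0, 0, 0.004, 0], [0, 0, 0, 0], [0, 0, 0, 0]]]'

```text
clock: 43.27
eef_pos: [0.4213, 0.0625, 0.0473]
tool_rot: [0.778, -0.629, 0.0, -0.0]
ft_force: [0.5, -0.2, -0.2]
opening: 0.034
grip_force: 30.2
```

>>> apply_moves --series '[[[0, 0, 0.002, 0], [0, 0, 0.002, 0], [0, 0, 0, 0], [0, 0, 0, 0]]]'

```text
clock: 43.6
eef_pos: [0.4208, 0.0622, 0.0432]
tool_rot: [0.778, -0.629, 0.0, -0.0]
ft_force: [0.9, 0.7, 0.1]
opening: 0.0341
grip_force: 30.3
```

>>> apply_moves --series '[[[0, 0, 0.0015, 0], [0, 0, 0.0015, 0], [0, 0, 0.001, 0], [0, 0, 0, 0], [0, 0, 0, 0]]]'

```text
clock: 44.02
eef_pos: [0.4207, 0.0621, 0.0388]
tool_rot: [0.778, -0.629, -0.0, 0.0]
ft_force: [0.0, -0.4, -0.9]
opening: 0.0338
grip_force: 30.3
```

>>> apply_moves --series '[[[0, 0, 0.0015, 0], [0, 0, 0.0015, 0], [0, 0, 0, 0], [0, 0, 0, 0]]]'

```text
clock: 44.35
eef_pos: [0.4208, 0.0619, 0.0371]
tool_rot: [0.778, -0.629, 0.0, 0.0]
ft_force: [-7.1, -2.5, 25.8]
opening: 0.034
grip_force: 35.9
```

The brush is on the floor. I back off slightly, release and rise.

>>> apply_moves --series '[[[0, 0, -0.0015, 0], [0, 0, 0, 0], [0, 0, 0, 0], [0, 0, 0, 0], [0, 0, 0, 0]]]' --jaw 0.65

```text
clock: 44.77
eef_pos: [0.4206, 0.0621, 0.0372]
tool_rot: [0.778, -0.629, -0.0, 0.0]
ft_force: [-1.5, -0.4, 0.0]
opening: 0.0552
grip_force: 0.0
```

>>> apply_moves --series '[[[0, 0, -0.005, 0], [0, 0, -0.01, 0], [0, 0, -0.02, 0], [0, 0, -0.03, 0], [0, 0, -0.03, 0], [0, 0, -0.03, 0], [0, 0, -0.03, 0], [0, 0, -0.03, 0], [0, 0, 0, 0]]]'

```text
clock: 45.52
eef_pos: [0.4233, 0.0631, 0.2284]
tool_rot: [0.778, -0.628, 0.002, -0.004]
ft_force: [0.7, 0.8, -0.0]
opening: 0.0553
grip_force: 0.0
```

```bash
python3 - <<'E'
from h import *
ims=[]
for n in ('scene','wrist'):
    s=manip.read_camera(n); ims.append(s['image'])
    for m in ('small_brush_mid','bottle0_mid'):
        for r in manip.mark_of(s,m)[:4]: print(n,m,round(r['p'],2),np.round(r['location'],4))
o=np.zeros((420,800,3),np.uint8); o[:375,:375]=cv2.resize(ims[0][120:270,290:440],(375,375)); o[:300,400:]=cv2.resize(ims[1],(400,300))
cv2.imwrite('pics/end.png',o[:,:,::-1])
print(manip.get_state()['eef_pos'],manip.get_state()['clock'])
E
```

```text
scene small_brush_mid 0.61 [0.4171 0.06   0.022 ]
scene bottle0_mid 0.77 [0.5154 0.005  0.0637]
scene bottle0_mid 0.68 [0.6108 0.5944 0.0161]
wrist small_brush_mid 0.59 [0.4227 0.0593 0.0241]
wrist bottle0_mid 0.73 [0.515  0.01   0.0557]
wrist bottle0_mid 0.31 [0.5064 0.351  0.0034]
wrist bottle0_mid 0.17 [0.5068 0.0664 0.0591]
[0.42007067 0.06176593 0.22138594] 45.8167
```

View pics/end.png

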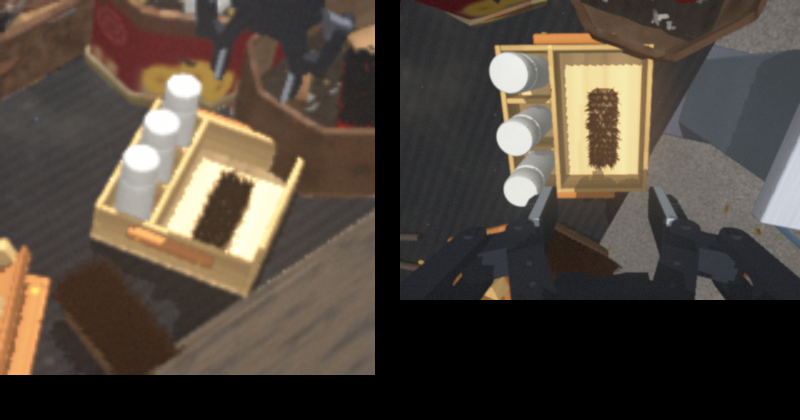

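The brush lies flat in the bay with its bristles up, at wrist crop (603,127). The three bottles stand upright in the cells, and the gripper is clear of everything. I hand the job in.

```bash
python3 -c "
from station import manip
print(manip.job_done())"
```

```text
the job is handed in; nothing more can be done
None
```

I handed the job in at about 46 s of the 72 s allowed: the three white bottles stand upright in the three cells, the small brush lies bristles up in the bay, and I never touched the large brush, pincers or tack tin; the hand-in gave no verdict back.

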